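# Chocolate into the twist-lid mill, held on pulse

### The job

Count exactly three of the chocolate pieces from the board into the bowl of the small mill and leave the other two on the board. Then set the lid down into its bayonet collar, grip bar in line with the two notches, and twist it clockwise against the spring to the half-way mark, the pulse position, never as far as the lock click. Finish still gripping the lid and holding it seated at half-way (let go and it springs back); leave the cup, tumbler, pitcher and tamper alone.

Things in the scene. Friction and masses are not known exactly. Their poses are not given: they have to be found in the camera images.
- mill: Small electric mill, fixed on the counter: round aluminium housing, 112 mm across the foot, 104 mm at the shoulder, black collar round its mouth, 150 mm high. Origin under its centre, z up, x towards one of the collar's two notches. In its top an open steel bowl, 68 mm across inside, floor 82 mm above the counter, a flat blade 8 mm above the floor
- mill_mouth (a point): Centre of the mill's mouth, on its axis at the collar's top, 150 mm above the counter; axes as the mill's. The collar has a lip 5 mm thick with a 69.4 mm bore and, at the mill's +x and -x, two alike notches about 19 mm wide, each with a black square dot beside it on the shoulder; under the lip runs a groove 9 mm high, 82 mm across
- mill_half (a point): Half-way (pulse) mark: thin black radial line on the mill's shoulder, 47 mm from the axis, 146 mm above the counter, 29 degrees (0.51 rad) clockwise, seen from above, of one notch's dot; a second line on the far side of the mouth
- mill_lock (a point): Lock: small steel spring catch on the mill's shoulder, 46 mm from the axis, 55 degrees clockwise of one notch's dot, a second on the far side. The turning lid's nib meets it at about 49 degrees and clicks past it at 55; the travel ends at about 62
- pulse (a joint): The mill's hidden spring switch, rad: 0 at rest, grows clockwise. The lid's lugs meet it after a turn of about 6 degrees (0.1 rad) from entry and then push it along, so it reads the lid's turn minus about 0.1: about 0.41 at half-way, 0.75 where the lock begins. It pushes back with 0.04 N m at first, 0.09 N m at half-way, and turns a released lid back
- lid: Grey round lid of the mill with a black grip bar, loose, upright on the counter at first, about 110 g. Origin: centre of its underside, z up. A round spigot 20 mm high, 64 mm across, tapering over its lowest 8 mm to 56 mm; above it a rim 81 mm across, top 28 mm above the origin; the bar stands on top. Fully seated, the rim's underside lies on the collar and the origin is 130 mm above the counter
- lid_bar (a point): Middle of the lid's grip bar, on the lid's axis, 39 mm above its origin, axes as the lid's. The bar runs along x: 60 mm long, 14 mm wide, its top 51 mm and its foot 28 mm above the origin
- lid_lug (a point): One of the lid's two alike lugs, at its +x and -x, in line with the bar: 12 mm wide, reaching 38 mm from the axis, 7.5 to 12.5 mm above the underside. To enter the collar they go down through the notches (either way round, about 5 degrees of play). Above each, a small round nib on the rim reaches 44 mm from the axis
- board: Wooden serving board, fixed, flat: 115 mm along x, 250 mm along y, 12 mm thick, origin under its centre. The chocolate pieces lie on it in one row along its y, about 46 mm apart
- piece0_center (a point): centre of chocolate piece 0: dark brown round disc 28 mm across, 14 mm thick, 11 g, loose, lying flat on the board (centre 19 mm above the counter). All five are alike
- piece1_center (a point): centre of chocolate piece 1: dark brown round disc 28 mm across, 14 mm thick, 11 g, loose, lying flat on the board (centre 19 mm above the counter). All five are alike
- piece2_center (a point): centre of chocolate piece 2: dark brown round disc 28 mm across, 14 mm thick, 11 g, loose, lying flat on the board (centre 19 mm above the counter). All five are alike
- piece3_center (a point): centre of chocolate piece 3: dark brown round disc 28 mm across, 14 mm thick, 11 g, loose, lying flat on the board (centre 19 mm above the counter). All five are alike
- piece4_center (a point): centre of chocolate piece 4: dark brown round disc 28 mm across, 14 mm thick, 11 g, loose, lying flat on the board (centre 19 mm above the counter). All five are alike
- tumbler: bystander: steel tumbler 68 mm across the rim, 85 mm high, origin under its centre
- cup: bystander: white cup with a handle, 72 mm across, 58 mm high, origin under its centre
- pitcher: bystander: steel milk pitcher with a handle, 76 mm across, 92 mm high, origin under its centre
- tamper: bystander: steel coffee tamper, 58 mm across the foot, 82 mm high, origin under its centre
There are look-alikes about, which are no part of the job. What is shaped like the part that bears piece3_center but white is not meant.

How it is judged:
By the outcome, as a careful person would: the job done as asked, in the order asked, and still so for the second after the job is handed in, while the arm keeps its last pose, push and grip.
It also fails if it takes over 69 s, if anything falls off the work surface, if the arm or the gripper's body presses on something with over 40 N, if the wrist force passes 120 N, or if a joint passes its speed limit or range.

### The arm

A 6-joint arm with a two-finger parallel gripper is mounted at the origin on the work surface. World frame = base frame: x ahead of the robot, y to its left, z up, the work surface at z = 0. Lengths are in m, angles in rad, forces in N, time in s.
With the tool pointing down it reaches from about 0.25 to 0.725 m from the base axis. Payload 4 kg.
Tool frame: the origin (TCP) lies on the centre line of the jaws, within the pads' length; the fingertips stand 17 mm ahead of it and the grasp point (between the pads) lies 2 mm behind it; z points along the fingers, y is the line along which they close (so a half turn about z gives the same grasp; the last joint's range is limited). The gripper opens to 85 mm and grips with 20 to 120 N. Pads are 22 mm wide; open, the fingers measure 114 mm over their backs; the gripper's body (76 mm by 85 mm) begins 54 mm behind the grasp point. The pads swing forward as they close: fully open they stand 13 mm farther back than shut.
Start: joints at [1.108, 0.241, 0.005, 1.335, 0, 1.571], TCP at [0.223, 0.447, 0.248] pointing down, gripper open.
Joint ranges: [-2.72, 2.72], [-1.05, 1.87], [-1.09, 1.28], [-1.99, 2.15], [-1.42, 1.44], [-3.14, 3.14]. Speed limits (rad/s): [2.79, 2.79, 3.14, 3.14, 3.14, 3.14].

### API

Orientations are given as a unit quaternion [x, y, z, w].
In Python, from workcell import get_obs, imaging, order gives the robot as it stands.
- The arm moves only by the tool apply_moves, never from a script. Its argument "targets" is a list that holds one entry, the list of rows, each a list of 5 numbers: the shift along the world's x, y, z in units of 40 mm (1.0 is 40 mm), then the turn about the world's z in degrees, then the gripper command: -1 is shut, 1 is fully open, values between are in proportion. In form: [[[dx, dy, dz, turn, fingers], ...]]. A call has 1 to 8 rows; each row shifts and turns the commanded pose from where the row before left it; what a row does not reach is not made up. A row lasts 1/12 s, in which the tool goes at most 41.7 mm and 7.16 degrees, less where a joint would pass 70% of its speed; a pose out of reach is approached as far as the arm can. A call is refused whole if a number of a shift passes 1 or a number of a turn 7.16, either way. A call with a gripper value outside its range is refused whole. The fingers move at their own pace and stop on an object; the grip force is fixed at half the most. Time passes only in rows, so rows that do not move let the fingers close. It gives the time, the measured TCP pose, the force, the opening and the grip force at its end, in the units of the state.
- get_obs(): the state, without advancing time (a new reading comes with each control period).
- imaging.camera(name): name is "scene" or "top"; returns (picture, depth): 384x512x3 uint8, blue, green, red; 384x512 float32, m along the optical axis (not along the pixel's ray), 0 where there is no reading.
- imaging.get_calibration(name): a dict with "camera_matrix" (3x3 intrinsics, pixels), "eye" and "rotation" of the camera in the world. Camera axes: x right, y down, z forward; pixel columns grow to the right and rows downward; lengths in m; the calibration is good to about 2 mm. A picture is of the moment at which its call begins. get_calibration takes no time and is no camera call.
- order.job_done(): hands the job in; it is judged then, once.
The state is a dict: "clock": time; "joint_pos": joint angles; "joint_vel": joint speeds; "tau": joint torques, N m; "eef_pos": TCP position; "tool_rot": TCP orientation; "ft_force": force on the tool from outside, world axes, zero at the start; "ft_torque": the same for the moment, N m; "grip_width": finger opening in m; "grasp_force": force on a finger pad.
Only numpy, scipy, OpenCV 4.12 (cv2) and the standard library are available. Lean on these libraries where they do the work, as an engineer would, in place of code of your own. Each camera call takes 0.05 s, during which the arm holds its last target. There are 200 camera calls.

## Working session

There is one attempt and no reset: what is moved stays moved. The work goes in short steps, Python scripts to look and compute and a tool call to move; the robot and the scene stay as the last step left them, time stands still between calls to the robot, and variables do not carry over. Pictures are saved under pics/ and viewed, at most 10 in all, crops included, and the job is handed in when it is done.

Besides the shell and the picture viewer there is one more tool, called in YAML: its name, and indented under it one key for each argument. apply_moves: Moves the arm, as the interface text tells. Its arguments: {"type":"object","properties":{"targets":{"type":"array","items":{"type":"array","items":{"type":"array","items":{"type":"number"}}}}},"required":["targets"]}

```bash
mkdir -p pics; cat > h.py <<'E'
import numpy as np, cv2
from workcell import get_obs, imaging, order
def cap(n):
    p,d=imaging.camera(n); np.savez(f'{n}.npz',p=p,d=d); return p,d
def px2w(n,u,v,d=None,z=None):
    c=imaging.get_calibration(n);K=np.array(c['camera_matrix']);R=np.array(c['rotation']);e=np.array(c['eye'])
    r=R@np.linalg.inv(K)@np.array([u,v,1.])
    return e+r*(d if z is None else (z-e[2])/r[2])
def w2px(n,P):
    c=imaging.get_calibration(n);K=np.array(c['camera_matrix']);R=np.array(c['rotation']);e=np.array(c['eye'])
    q=K@(R.T@(np.array(P)-e)); return q[:2]/q[2]
E
python3 - <<'E'
from h import *
a,_=cap('top');b,_=cap('scene')
cv2.imwrite('pics/top.png',cv2.resize(a,(800,600)));cv2.imwrite('pics/scene.png',cv2.resize(b,(800,600)))
for n in('top','scene'):
    c=imaging.get_calibration(n);print(c)
o=get_obs();print(o)
E
```

```text
{'camera_matrix': array([[443.21236136,   0.        , 247.23693508],
       [  0.        , 443.21236136, 190.40662303],
       [  0.        ,   0.        ,   1.        ]]), 'eye': array([ 0.36683132, -0.00523633,  1.22152292]), 'rotation': array([-0.70013382,  0.70911766, -0.05791512,  0.06008842])}
{'camera_matrix': array([[406.18374755,   0.        , 252.7624337 ],
       [  0.        , 406.18374755, 191.9426466 ],
       [  0.        ,   0.        ,   1.        ]]), 'eye': array([ 0.97035516, -0.42902227,  0.83950526]), 'rotation': array([ 0.87562234,  0.34611542, -0.11585306, -0.31633481])}
{'clock': 0.1, 'joint_pos': array([1.10799203e+00, 2.41326920e-01, 3.85928101e-03, 1.33520937e+00,
       5.86358148e-06, 1.57078590e+00]), 'joint_vel': array([-0.00011715, -0.00210078,  0.00251981,  0.00042289,  0.0001055 ,
       -0.0018191 ]), 'tau': array([ 1.36186541e-04, -3.73137975e+01,  2.53009880e+01,  1.08266511e-02,
       -3.62500771e-06, -2.34097166e-05]), 'eef_pos': array([0.22298819, 0.44692199, 0.24750744]), 'tool_rot': array([ 2.29337348e-01,  9.73346545e-01, -9.14604846e-04, -2.18518925e-04]), 'ft_force': array([0.33644198, 0.59029132, 0.12693415]), 'ft_torque': array([ 0.0307778, -0.0296852,  0.0168774]), 'grasp_force': 0.0, 'grip_width': 0.0853914205524078}
```

View pics/top.png

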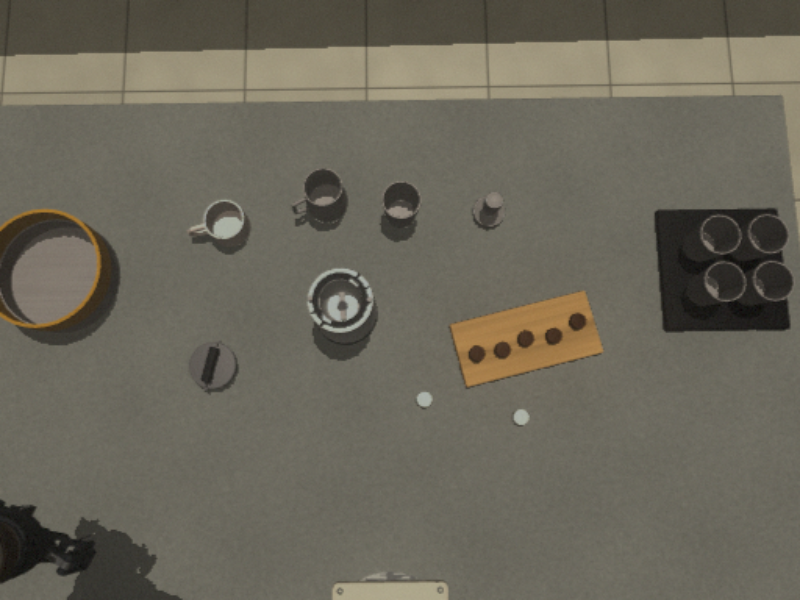

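View pics/scene.png

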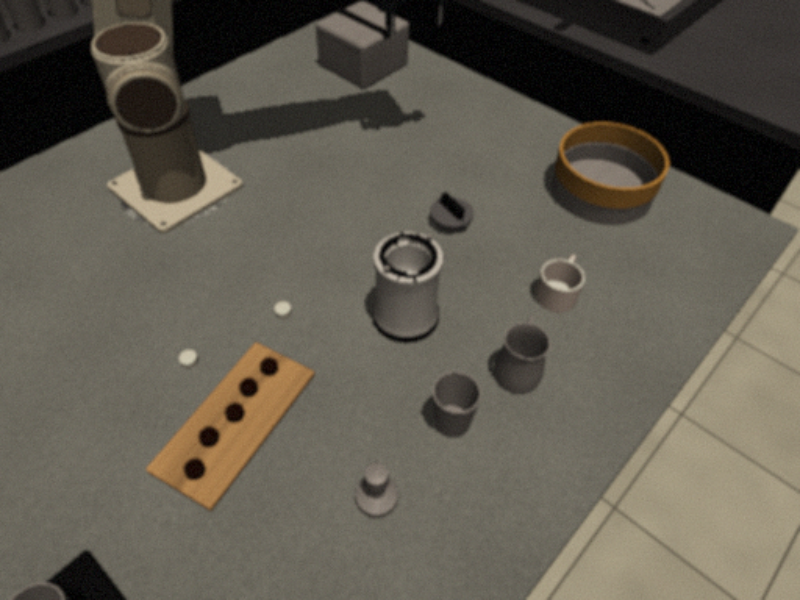

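```bash
sed -i "s/R=np.array(c\['rotation'\])/R=Rot.from_quat(c['rotation']).as_matrix()/; 1a from scipy.spatial.transform import Rotation as Rot" h.py; python3 - <<'E'
from h import *
print(w2px('top',[.223,.447,.248])*800/512, w2px('scene',[.223,.447,.248])*800/512)
E
```

```text
[ 56.36291148 526.29354302] [414.95273181  25.26644238]
```

The top view shows the five dark discs on the board at (477,354), (502,350), (525,339), (554,336) and (578,321). Two white look-alikes lie off the board at (424,399) and (521,417); the dark ones on the board are the ones meant. The mill mouth is at (341,303) and the lid at (212,366), with its bar running almost vertically in the picture.

Next come an enlarged crop and the measurements.

```bash
python3 - <<'E'
from h import *
z=np.load('top.npz');p,d=z['p'],z['d']
k=512/800
def crop(cx,cy,w,h,s): 
    x0=int(cx*k-w/2);y0=int(cy*k-h/2);print('crop origin',x0,y0,'scale',s)
    return cv2.resize(p[y0:y0+h,x0:x0+w],None,fx=s,fy=s,interpolation=cv2.INTER_CUBIC)
m=crop(341,305,50,50,8);l=crop(212,366,50,50,8);b=crop(526,340,100,25*2,4)
b=cv2.resize(b,(800,200)) if 0 else b
im=np.zeros((600,800,3),np.uint8);im[:400,:400]=m;im[:400,400:]=l;im[400:600,:400]=b
im=np.clip(im*1.5,0,255).astype(np.uint8);cv2.imwrite('pics/crop.png',im)
# pieces
hsv=p.astype(int); sub=np.zeros(p.shape[:2],np.uint8)
x0,y0=int(450*k),int(290*k)
roi=p[y0:int(390*k),x0:int(605*k)]
mask=((roi[...,2]<75)&(roi[...,2].astype(int)>=roi[...,0])).astype(np.uint8)
n,lab,st,c=cv2.connectedComponentsWithStats(mask)
for i in range(1,n):
    if st[i,4]>30 and st[i,4]<200:
        u,v=c[i]+[x0,y0]; print('piece',st[i,4],(u/k).round(),(v/k).round(),px2w('top',u,v,z=.026).round(4),'depthz',px2w('top',u,v,d[int(v+.5),int(u+.5)]).round(4))
# lid via depth heights, mill collar
V,U=np.mgrid[0:384,0:512]
c=imaging.get_calibration('top');K=c['camera_matrix'];R=Rot.from_quat(c['rotation']).as_matrix();e=c['eye']
W=e+(np.stack([(U-K[0,2])/K[0,0],(V-K[1,2])/K[1,1],np.ones_like(U)],-1)*d[...,None])@R.T
np.save('W.npy',W)
def reg(cx,cy,r,lo,hi):
    s=(abs(U-cx*k)<r)&(abs(V-cy*k)<r)&(W[...,2]>lo)&(W[...,2]<hi)&(d>0); return W[s],np.stack([U[s],V[s]],1)
def circ(P): 
    (x,y),r=cv2.minEnclosingCircle(P[:,:2].astype(np.float32)); return np.round([x,y,r],4)
for nm,a in dict(lid=(212,366,25,.018,.036),bar=(212,366,25,.043,.06),mill=(341,303,30,.139,.156)).items():
    P,q=reg(*a);print(nm,len(P),P.mean(0).round(4),P[:,2].min(),P[:,2].max(),circ(P))
    X=P[:,:2]-P[:,:2].mean(0);w,v=np.linalg.eigh(X.T@X/len(X));print('  axis deg',np.degrees(np.arctan2(v[1,1],v[0,1])),np.sqrt(w*12))
    if nm=='mill':print(' medians',np.median(P[:,2]))
E
```

```text
crop origin 193 170 scale 8
crop origin 110 209 scale 8
crop origin 286 192 scale 4
piece 79 576.0 321.0 [ 0.5228 -0.3324  0.026 ] depthz [ 0.5226 -0.332   0.0272]
piece 76 552.0 335.0 [ 0.498  -0.2896  0.026 ] depthz [ 0.4982 -0.2901  0.0239]
piece 70 525.0 339.0 [ 0.4931 -0.2414  0.026 ] depthz [ 0.4932 -0.2416  0.0253]
piece 65 502.0 350.0 [ 0.474  -0.2009  0.026 ] depthz [ 0.4741 -0.2012  0.024 ]
piece 69 476.0 354.0 [ 0.4673 -0.1555  0.026 ] depthz [ 0.4673 -0.1556  0.0254]
lid 577 [0.4544 0.2973 0.0265] 0.01880328191740488 0.035448585734005444 [0.455  0.2999 0.0431]
  axis deg 74.83870156075625 [0.07315806 0.07833387]
bar 128 [0.4541 0.2986 0.0486] 0.04317861283623747 0.05499358999243453 [0.4546 0.2983 0.0299]
  axis deg 166.29388602167123 [0.01447079 0.05954095]
mill 714 [0.5443 0.0698 0.1467] 0.13929146853159846 0.15584607643031068 [0.5458 0.0705 0.0522]
  axis deg -139.45622225443202 [0.10673415 0.11000964]
 medians 0.1466667319941577
```

View pics/crop.png

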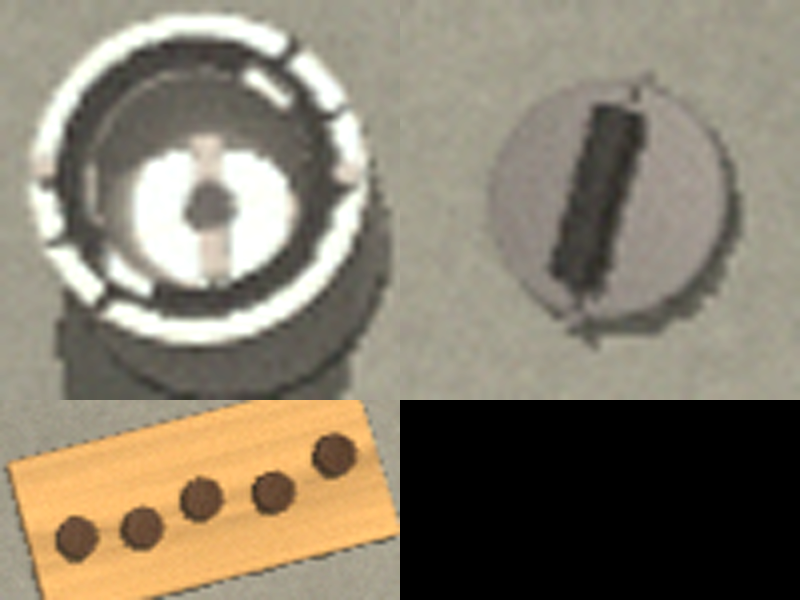

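The crop confirms the five dark brown discs on the board. On the mill shoulder, the dots are at crop (292,45) and (100,300), the half-way lines at (338,113) and (57,243), and the catches at (345,183) and (45,178). Clockwise in the picture is clockwise from above. The depths fit: disc tops 26 mm, lid rim 28 mm, bar about 50 mm, shoulder 146 mm. I'll move to the first piece at (0.467, -0.1555), closing across the row (yaw 17.5°).

apply_moves:
  targets:
    - [[0.38, -0.93, 0, -5.75, 0.2], [0.38, -0.93, 0, -5.75, 0.2], [0.38, -0.93, 0, -5.75, 0.2], [0.38, -0.93, 0, -5.75, 0.2], [0.38, -0.93, 0, -5.75, 0.2], [0.38, -0.93, 0, -5.75, 0.2], [0.38, -0.93, 0, -5.75, 0.2], [0.38, -0.93, 0, -5.75, 0.2]]

```text
clock: 0.77
eef_pos: [0.3448, 0.1479, 0.2481]
tool_rot: [0.593, 0.805, -0.0, -0.0]
ft_force: [0.7, 0.5, 0.9]
grip_width: 0.0513
grasp_force: 0.0
```

```bash
python3 - <<'E'
from h import *
f=lambda x,y,z=.146: px2w('top',(x+.5)/8-.5+193,(y+.5)/8-.5+170,z=z)[:2]
for a,b in (((292,45),(100,300)),((338,113),(57,243)),((345,183),(45,178)),((268,87),(130,278))):
    A,B=f(*a),f(*b);D=A-B;print(((A+B)/2).round(4),np.degrees(np.arctan2(D[1],D[0])).round(1),(np.hypot(*D)/2).round(4))
# fit the shoulder's bright ring outline
z=np.load('top.npz');p,d=z['p'],z['d'];W=np.load('W.npy')
m=(W[...,2]>.12)&(np.hypot(W[...,0]-.545,W[...,1]-.07)<.07)
c,_=cv2.findContours(m.astype(np.uint8),cv2.RETR_EXTERNAL,cv2.CHAIN_APPROX_NONE);c=max(c,key=len)
(u,v),ax,an=cv2.fitEllipse(c);print('outline',u,v,ax,px2w('top',u,v,z=.145).round(4))
# lid rim outline, from depth
m=(W[...,2]>.015)&(np.hypot(W[...,0]-.4545,W[...,1]-.298)<.06)
c,_=cv2.findContours(m.astype(np.uint8),cv2.RETR_EXTERNAL,cv2.CHAIN_APPROX_NONE);c=max(c,key=len)
(u,v),ax,an=cv2.fitEllipse(c);print('lid',u,v,ax,px2w('top',u,v,z=.024).round(4))
# bar dark pixels in picture
sub=p[209:259,110:160].max(2);n,lab,st,cc=cv2.connectedComponentsWithStats((sub<60).astype(np.uint8))
i=1+np.argmax(st[1:,4]);q=np.argwhere(lab==i)[:,::-1]+[110,209]
P=np.array([px2w('top',a,b,z=.051)[:2] for a,b in q]);X=P-P.mean(0);w,v=np.linalg.eigh(X.T@X/len(X));print('bar',len(q),P.mean(0).round(4),np.degrees(np.arctan2(v[1,1],v[0,1])),np.sqrt(12*w))
E
```

```text
[0.5476 0.071 ] -36.9 0.0493
[0.5458 0.0706] -65.5 0.0475
[0.5449 0.0715] -91.7 0.0462
[0.5444 0.0702] -35.8 0.0363
outline 217.63150024414062 192.18896484375 (41.00623321533203, 41.287315368652344) [0.5449 0.0699 0.145 ]
lid 135.91165161132812 233.54547119140625 (28.965923309326172, 30.376319885253906) [0.4547 0.2991 0.024 ]
bar 149 [0.4532 0.2971] 167.3432708259015 [0.01713151 0.06016329]
```

apply_moves:
  targets:
    - [[0.38, -0.95, 0, 0, 0.2], [0.38, -0.95, 0, 0, 0.2], [0.38, -0.95, 0, 0, 0.2], [0.38, -0.95, 0, 0, 0.2], [0.38, -0.95, 0, 0, 0.2], [0.38, -0.95, 0, 0, 0.2], [0.38, -0.95, 0, 0, 0.2], [0.38, -0.95, 0, 0, 0.2]]

```text
clock: 1.43
eef_pos: [0.4664, -0.1563, 0.2479]
tool_rot: [0.592, 0.806, 0.0, -0.0]
ft_force: [0.8, 1.3, 0.1]
grip_width: 0.0513
grasp_force: 0.0
```

apply_moves:
  targets:
    - [[0, 0, -0.9, 0, 0.2], [0, 0, -0.9, 0, 0.2], [0, 0, -0.9, 0, 0.2], [0, 0, -0.9, 0, 0.2], [0, 0, -0.4, 0, 0.2], [0, 0, 0, 0, 0.2]]

```text
clock: 1.93
eef_pos: [0.4623, -0.153, 0.0836]
tool_rot: [0.592, 0.806, -0.002, -0.005]
ft_force: [-0.7, -0.2, -0.9]
grip_width: 0.0511
grasp_force: 0.0
```

apply_moves:
  targets:
    - [[0, 0, 0, 0, 0.2], [0, 0, 0, 0, 0.2]]

```text
clock: 2.1
eef_pos: [0.4675, -0.1545, 0.0895]
tool_rot: [0.591, 0.806, 0.0, 0.001]
ft_force: [-0.2, 0.4, 0.2]
grip_width: 0.0512
grasp_force: 0.0
```

apply_moves:
  targets:
    - [[0, 0, -0.5, 0, 0.2], [0, 0, -0.5, 0, 0.2], [0, 0, -0.3, 0, 0.2], [0, 0, -0.13, 0, 0.2], [0, 0, 0, 0, 0.2], [0, 0, 0, 0, -1], [0, 0, 0, 0, -1], [0, 0, 0, 0, -1]]

```text
clock: 2.77
eef_pos: [0.4679, -0.1546, 0.033]
tool_rot: [0.591, 0.806, 0.001, 0.002]
ft_force: [-1.0, -0.0, 5.1]
grip_width: 0.0249
grasp_force: 58.6
```

apply_moves:
  targets:
    - [[0, 0, 0, 0, -1], [0, 0, 0, 0, -1]]

```text
clock: 2.93
eef_pos: [0.4679, -0.1547, 0.033]
tool_rot: [0.591, 0.806, 0.001, 0.002]
ft_force: [-0.2, 1.1, 5.7]
grip_width: 0.025
grasp_force: 58.6
```

apply_moves:
  targets:
    - [[0, 0, 0.5, 0, -1], [0, 0, 0.8, 0, -1], [0, 0, 0.9, 0, -1], [0, 0, 0.9, 0, -1], [0.1, 0.3, 0.9, 0, -1], [0.2, 0.6, 0.5, 0, -1], [0.3, 0.9, 0, 0, -1], [0.3, 0.9, 0, 0, -1]]

```text
clock: 3.6
eef_pos: [0.5043, -0.0459, 0.2147]
tool_rot: [0.593, 0.806, 0.002, 0.003]
ft_force: [0.5, -0.5, -0.6]
grip_width: 0.0247
grasp_force: 59.0
```

apply_moves:
  targets:
    - [[0.3, 0.9, 0, 0, -1], [0.3, 0.9, 0, 0, -1], [0.25, 0.7, 0, 0, -1], [0.15, 0.4, 0, 0, -1], [0, 0, 0, 0, -1], [0, 0, 0, 0, -1]]

```text
clock: 4.1
eef_pos: [0.5426, 0.0706, 0.2116]
tool_rot: [0.591, 0.807, 0.0, 0.0]
ft_force: [0.3, -0.8, -0.5]
grip_width: 0.0252
grasp_force: 59.0
```

apply_moves:
  targets:
    - [[0.05, 0, -0.6, 0, -1], [0, 0, -0.5, 0, -1], [0, 0, 0, 0, -1], [0, 0, 0, 0, -1], [0, 0, 0, 0, 0], [0, 0, 0, 0, 0], [0, 0, 0, 0, 0.2], [0, 0, 0.5, 0, 0.2]]

```text
clock: 4.77
eef_pos: [0.5425, 0.0693, 0.1848]
tool_rot: [0.592, 0.806, -0.002, -0.002]
ft_force: [0.6, 0.5, -0.1]
grip_width: 0.0515
grasp_force: 0.0
```

apply_moves:
  targets:
    - [[-0.1, -0.4, 0.5, 0, 0.2], [-0.24, -0.95, 0, 0, 0.2], [-0.24, -0.95, 0, 0, 0.2], [-0.24, -0.95, 0, 0, 0.2], [-0.24, -0.95, 0, 0, 0.2], [-0.24, -0.95, 0, 0, 0.2], [-0.24, -0.95, -0.3, 0, 0.2], [-0.2, -0.66, -0.7, 0, 0.2]]

```text
clock: 5.43
eef_pos: [0.4773, -0.205, 0.1716]
tool_rot: [0.592, 0.806, 0.001, 0.006]
ft_force: [0.9, -1.0, 0.1]
grip_width: 0.0511
grasp_force: 0.0
```

apply_moves:
  targets:
    - [[0, 0, -0.9, 0, 0.2], [0, 0, -0.7, 0, 0.2], [0, 0, 0, 0, 0.2], [0, 0, 0, 0, 0.2], [0, 0, 0, 0, 0.2]]

```text
clock: 5.85
eef_pos: [0.4762, -0.2009, 0.1051]
tool_rot: [0.591, 0.807, 0.0, 0.001]
ft_force: [0.6, -0.5, 0.5]
grip_width: 0.0512
grasp_force: 0.0
```

apply_moves:
  targets:
    - [[-0.05, 0, -0.6, 0, 0.2], [0, 0, -0.6, 0, 0.2], [0, 0, -0.4, 0, 0.2], [0, 0, -0.18, 0, 0.2], [0, 0, 0, 0, 0.2], [0, 0, 0, 0, -1], [0, 0, 0, 0, -1], [0, 0, 0, 0, -1]]

```text
clock: 6.52
eef_pos: [0.4747, -0.2012, 0.0343]
tool_rot: [0.591, 0.806, 0.001, 0.002]
ft_force: [-1.2, 0.4, 4.7]
grip_width: 0.025
grasp_force: 58.6
```

apply_moves:
  targets:
    - [[0, 0, 0, 0, -1], [0, 0, 0.5, 0, -1], [0, 0, 0.8, 0, -1], [0, 0, 0.9, 0, -1], [0, 0, 0.9, 0, -1], [0.08, 0.3, 0.9, 0, -1], [0.16, 0.6, 0.5, 0, -1], [0.24, 0.9, 0, 0, -1]]

```text
clock: 7.18
eef_pos: [0.4954, -0.1308, 0.2191]
tool_rot: [0.593, 0.805, 0.002, 0.006]
ft_force: [2.0, 0.7, -1.0]
grip_width: 0.0246
grasp_force: 59.0
```

apply_moves:
  targets:
    - [[0.24, 0.9, 0, 0, -1], [0.24, 0.9, 0, 0, -1], [0.24, 0.9, 0, 0, -1], [0.24, 0.9, 0, 0, -1], [0.2, 0.8, 0, 0, -1], [0.12, 0.6, 0, 0, -1], [0, 0, 0, 0, -1], [0, 0, 0, 0, -1]]

```text
clock: 7.85
eef_pos: [0.5435, 0.0727, 0.2127]
tool_rot: [0.59, 0.807, 0.0, 0.001]
ft_force: [1.0, -0.5, 0.3]
grip_width: 0.0245
grasp_force: 59.0
```

apply_moves:
  targets:
    - [[0, 0, -0.6, 0, -1], [0, 0, -0.55, 0, -1], [0, 0, 0, 0, -1], [0, 0, 0, 0, -1], [0, 0, 0, 0, 0], [0, 0, 0, 0, 0], [0, 0, 0, 0, 0.2], [0, 0, 0.5, 0, 0.2]]

```text
clock: 8.52
eef_pos: [0.5413, 0.0709, 0.1836]
tool_rot: [0.592, 0.806, -0.002, -0.002]
ft_force: [-0.1, -0.1, -0.0]
grip_width: 0.0513
grasp_force: 0.0
```

apply_moves:
  targets:
    - [[-0.06, -0.4, 0.5, 0, 0.2], [-0.15, -0.95, 0, 0, 0.2], [-0.15, -0.95, 0, 0, 0.2], [-0.15, -0.95, 0, 0, 0.2], [-0.15, -0.95, 0, 0, 0.2], [-0.15, -0.95, 0, 0, 0.2], [-0.15, -0.95, 0, 0, 0.2], [-0.15, -0.95, 0, 0, 0.2]]

```text
clock: 9.18
eef_pos: [0.4987, -0.2126, 0.2072]
tool_rot: [0.591, 0.806, 0.0, 0.001]
ft_force: [1.1, -0.2, -0.5]
grip_width: 0.0512
grasp_force: 0.0
```

apply_moves:
  targets:
    - [[-0.15, -0.77, -0.4, 0, 0.2], [0, 0, -0.9, 0, 0.2], [0, 0, -0.9, 0, 0.2], [0, 0, -0.5, 0, 0.2], [0, 0, 0, 0, 0.2], [0, 0, 0, 0, 0.2], [0, 0, 0, 0, 0.2]]

```text
clock: 9.77
eef_pos: [0.4943, -0.242, 0.1]
tool_rot: [0.591, 0.806, 0.0, 0.002]
ft_force: [0.5, 0.1, 0.3]
grip_width: 0.0514
grasp_force: 0.0
```

z 0.100 → 0.034: −1.65 units.

apply_moves:
  targets:
    - [[-0.03, 0, -0.6, 0, 0.2], [0, 0, -0.6, 0, 0.2], [0, 0, -0.3, 0, 0.2], [0, 0, -0.15, 0, 0.2], [0, 0, 0, 0, 0.2], [0, 0, 0, 0, -1], [0, 0, 0, 0, -1], [0, 0, 0, 0, -1]]

```text
clock: 10.43
eef_pos: [0.4934, -0.2421, 0.0343]
tool_rot: [0.591, 0.806, 0.0, 0.002]
ft_force: [-0.2, 0.9, 4.1]
grip_width: 0.0251
grasp_force: 58.6
```

apply_moves:
  targets:
    - [[0, 0, 0, 0, -1], [0, 0, 0.5, 0, -1], [0, 0, 0.8, 0, -1], [0, 0, 0.9, 0, -1], [0, 0, 0.9, 0, -1], [0.05, 0.3, 0.9, 0, -1], [0.1, 0.6, 0.5, 0, -1], [0.15, 0.9, 0, 0, -1]]

```text
clock: 11.1
eef_pos: [0.5069, -0.1719, 0.219]
tool_rot: [0.593, 0.805, 0.002, 0.007]
ft_force: [1.7, 0.2, -1.0]
grip_width: 0.0247
grasp_force: 59.0
```

apply_moves:
  targets:
    - [[0.15, 0.9, 0, 0, -1], [0.15, 0.9, 0, 0, -1], [0.15, 0.9, 0, 0, -1], [0.15, 0.9, 0, 0, -1], [0.15, 0.9, 0, 0, -1], [0.15, 0.9, 0, 0, -1], [0.1, 0.6, 0, 0, -1], [0, 0, 0, 0, -1]]

```text
clock: 11.77
eef_pos: [0.5444, 0.0753, 0.2128]
tool_rot: [0.589, 0.808, 0.002, 0.0]
ft_force: [-0.4, -0.5, -0.5]
grip_width: 0.0251
grasp_force: 59.0
```

apply_moves:
  targets:
    - [[0, 0, 0, 0, -1], [0, 0, -0.6, 0, -1], [0, 0, -0.55, 0, -1], [0, 0, 0, 0, -1], [0, 0, 0, 0, -1], [0, 0, 0, 0, 0], [0, 0, 0, 0, 0], [0, 0, 0, 0, 0.2]]

```text
clock: 12.43
eef_pos: [0.5446, 0.0703, 0.1675]
tool_rot: [0.592, 0.806, 0.001, 0.001]
ft_force: [0.6, -0.1, -0.2]
grip_width: 0.0514
grasp_force: 0.0
```

apply_moves:
  targets:
    - [[0, 0, 0.9, 0, 0.2], [-0.3, 0.8, 0.2, 7.1, 0.2], [-0.33, 0.82, 0, 7.1, 0.2], [-0.33, 0.82, 0, 7.1, 0.2], [-0.33, 0.82, 0, 7.1, 0.2], [-0.33, 0.82, 0, 7.1, 0.2], [-0.33, 0.82, 0, 7.1, 0.2], [-0.3, 0.8, 0, 7.1, 0.2]]

```text
clock: 13.1
eef_pos: [0.4531, 0.3003, 0.2112]
tool_rot: [0.195, 0.981, 0.001, 0.001]
ft_force: [0.8, -0.3, 0.2]
grip_width: 0.0516
grasp_force: 0.0
```

apply_moves:
  targets:
    - [[0, 0, -0.7, 7.1, 0.2], [0, 0, -0.8, 2.4, 0.2], [0, 0, -0.7, 0, 0.2], [0, 0, 0, 0, 0.2], [0, 0, 0, 0, 0.2], [0, 0, 0, 0, 0.2]]

```text
clock: 13.6
eef_pos: [0.4548, 0.2992, 0.1239]
tool_rot: [0.116, 0.993, 0.001, 0.001]
ft_force: [-0.1, 0.2, 0.1]
grip_width: 0.0512
grasp_force: 0.0
```

```bash
python3 - <<'E'
from h import *
o=get_obs();r=Rot.from_quat(o['tool_rot']).as_matrix();print(o['eef_pos'].round(4),'yaw',np.degrees(np.arctan2(r[1,1],r[0,1])),r[2],o['joint_pos'].round(2))
p,d=cap('top')
a=cv2.resize(p[165:225,190:250],None,fx=8,fy=8,interpolation=cv2.INTER_CUBIC)[:, :400]
b=cv2.resize(p[200:260,105:155],None,fx=8,fy=8,interpolation=cv2.INTER_CUBIC)
cv2.imwrite('pics/c2.png',np.clip(np.hstack([a,b])*1.6,0,255).astype(np.uint8))
E
```

```text
[0.4548 0.2992 0.1239] yaw 76.65854578174797 [-0.00192308  0.00205441 -0.99999604] [ 0.58  0.41 -0.09  1.07  0.    0.81]
```

View pics/c2.png

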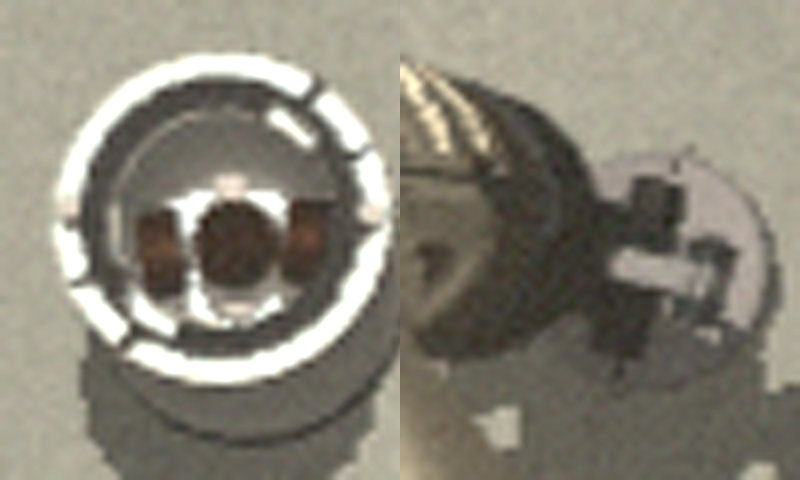

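The crop shows three brown pieces in the bowl at crop (158,255), (235,245) and (305,240), all lying low. On the right, the open gripper sits over the lid's bar. I'll lower and grip the bar.

apply_moves:
  targets:
    - [[0, 0, -0.7, 0, 0.2], [0, 0, -0.6, 0, 0.2], [0, 0, -0.4, 0, 0.2], [0, 0, -0.17, 0, 0.2], [0, 0, 0, 0, 0.2], [0, 0, 0, 0, -1], [0, 0, 0, 0, -1], [0, 0, 0, 0, -1]]

```text
clock: 14.32
eef_pos: [0.455, 0.2996, 0.0489]
tool_rot: [0.116, 0.993, 0.001, 0.001]
ft_force: [-0.4, 0.5, -0.2]
grip_width: 0.0158
grasp_force: 0.3
```

apply_moves:
  targets:
    - [[0, 0, 0, 0, -1], [0, 0, 0, 0, -1], [0, 0, 0, 0, -1]]

```text
clock: 14.57
eef_pos: [0.4552, 0.2997, 0.049]
tool_rot: [0.116, 0.993, 0.001, 0.002]
ft_force: [0.6, -0.0, 5.7]
grip_width: 0.0128
grasp_force: 59.9
```

apply_moves:
  targets:
    - [[0, 0, 0.4, 0, -1], [0, 0, 0.8, 0, -1], [0, 0, 0.9, 0, -1], [0, 0, 0.9, 0, -1], [0, 0, 0.9, 0, -1], [0, 0, 0.6, 0, -1], [0, 0, 0.4, 0, -1], [0.2, -0.5, 0, -2, -1]]

```text
clock: 15.23
eef_pos: [0.4625, 0.282, 0.248]
tool_rot: [0.131, 0.991, 0.003, 0.003]
ft_force: [1.1, 0.0, -1.4]
grip_width: 0.013
grasp_force: 59.0
```

apply_moves:
  targets:
    - [[0.3, -0.75, 0, -4, -1], [0.3, -0.75, 0, -4, -1], [0.3, -0.75, 0, -4, -1], [0.3, -0.75, 0, -4, -1], [0.3, -0.75, 0, -4, -1], [0.3, -0.75, 0, -1.3, -1], [0.26, -0.73, 0, 0, -1], [0, 0, 0, 0, -1]]

```text
clock: 15.9
eef_pos: [0.5452, 0.0643, 0.2428]
tool_rot: [0.317, 0.948, -0.001, 0.001]
ft_force: [-1.3, 0.4, -1.4]
grip_width: 0.0129
grasp_force: 59.0
```

apply_moves:
  targets:
    - [[0, 0, 0, 0, -1], [0, 0, 0, 0, -1], [0, 0, 0, 0, -1], [0, 0, 0, 0, -1]]

```text
clock: 16.23
eef_pos: [0.5436, 0.0706, 0.2431]
tool_rot: [0.313, 0.95, 0.0, -0.0]
ft_force: [0.1, -0.0, -1.1]
grip_width: 0.0125
grasp_force: 59.0
```

```bash
cat >> h.py <<'E'
def st():
    o=get_obs();r=Rot.from_quat(o['tool_rot']).as_matrix();print(o['clock'],o['eef_pos'].round(4),'yaw %.2f'%np.degrees(np.arctan2(r[1,1],r[0,1])),r[2].round(3),o['ft_force'].round(1),o['ft_torque'].round(2),o['grip_width'])
E
python3 - <<'E'
from h import *
st()
p,d=cap('top');q,_=cap('scene')
a=cv2.resize(p[160:220,180:230],None,fx=8,fy=8,interpolation=cv2.INTER_CUBIC)
b=cv2.resize(q[110:230,210:310],None,fx=4,fy=4,interpolation=cv2.INTER_CUBIC)
cv2.imwrite('pics/c3.png',np.clip(np.hstack([a,b])*1.6,0,255).astype(np.uint8))
E
```

```text
16.2333 [0.5436 0.0706 0.2431] yaw 53.49 [ 0. -0. -1.] [ 0.1 -0.  -1.1] [ 0.05  0.04 -0.05] 0.012472925896699702
```

View pics/c3.png

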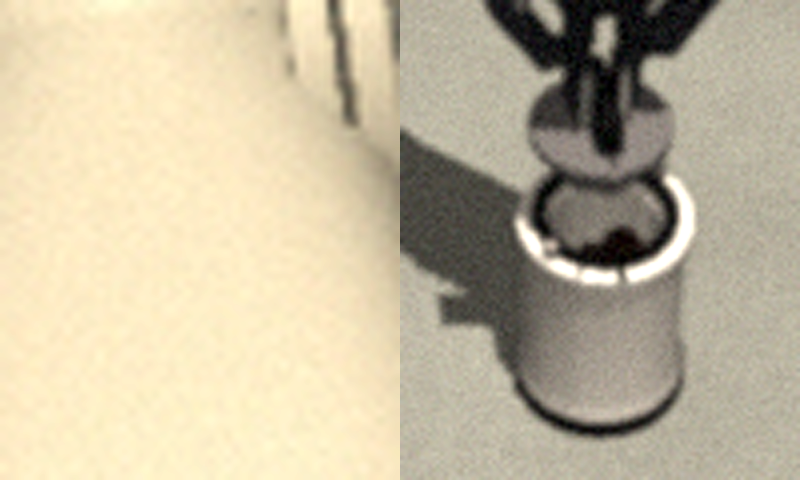

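The scene crop shows the lid level in the gripper over the mouth, with its bar toward the notch dot at crop (550,250). I'll lower it step by step, watching the force.

apply_moves:
  targets:
    - [[0.05, 0, -0.4, 0, -1], [0, 0, -0.4, 0, -1], [0, 0, -0.25, 0, -1], [0, 0, -0.05, 0, -1], [0, 0, 0, 0, -1], [0, 0, 0, 0, -1]]

```text
clock: 16.83
eef_pos: [0.5463, 0.0697, 0.1997]
tool_rot: [0.314, 0.949, 0.0, 0.0]
ft_force: [-0.2, 0.1, -0.5]
grip_width: 0.0128
grasp_force: 59.0
```

apply_moves:
  targets:
    - [[0, 0, -0.1, 0, -1], [0, 0, -0.1, 0, -1], [0, 0, -0.05, 0, -1], [0, 0, 0, 0, -1], [0, 0, 0, 0, -1]]

```text
clock: 17.25
eef_pos: [0.5468, 0.0707, 0.1895]
tool_rot: [0.314, 0.95, 0.002, 0.0]
ft_force: [1.2, 5.0, -0.9]
grip_width: 0.0127
grasp_force: 59.1
```

```bash
python3 -c "
from h import *
st()"
```

```text
17.25 [0.5468 0.0707 0.1895] yaw 53.44 [ 0.     0.004 -1.   ] [ 1.2  5.  -0.9] [ 1.22 -0.39  0.01] 0.012743387027783468
```

apply_moves:
  targets:
    - [[0, 0.03, 0, 0, -1], [0, 0, 0, 0, -1], [0, 0, 0, 0, -1]]

```text
clock: 17.5
eef_pos: [0.5465, 0.071, 0.1893]
tool_rot: [0.314, 0.949, 0.0, 0.0]
ft_force: [1.3, 2.2, -0.4]
grip_width: 0.0128
grasp_force: 59.1
```

```bash
python3 -c "
from h import *
st()"
```

```text
17.5 [0.5465 0.071  0.1893] yaw 53.40 [-0.     0.001 -1.   ] [ 1.3  2.2 -0.4] [ 0.86 -0.5   0.05] 0.012815131167176853
```

apply_moves:
  targets:
    - [[0.02, 0.03, 0, 0, -1], [0, 0, -0.08, 0, -1], [0, 0, -0.07, 0, -1], [0, 0, 0, 0, -1], [0, 0, 0, 0, -1]]

```text
clock: 17.92
eef_pos: [0.5461, 0.0715, 0.1823]
tool_rot: [0.314, 0.949, -0.001, -0.001]
ft_force: [-0.2, 0.3, -1.7]
grip_width: 0.0129
grasp_force: 58.9
```

```bash
python3 -c "
from h import *
st()"
```

```text
17.9167 [0.5461 0.0715 0.1823] yaw 53.37 [ 0.001 -0.002 -1.   ] [-0.2  0.3 -1.7] [ 0.1  -0.01 -0.03] 0.012919743018128186
```

apply_moves:
  targets:
    - [[0, 0, -0.05, 0, -1], [0, 0, -0.04, 0, -1], [0, 0, 0, 0, -1], [0, 0, 0, 0, -1]]

```text
clock: 18.25
eef_pos: [0.5467, 0.0716, 0.1793]
tool_rot: [0.314, 0.949, -0.0, -0.0]
ft_force: [0.3, 0.1, -1.1]
grip_width: 0.0122
grasp_force: 59.1
```

```bash
python3 -c "
from h import *
st()"
```

```text
18.25 [0.5467 0.0716 0.1793] yaw 53.37 [ 0.    -0.001 -1.   ] [ 0.3  0.1 -1.1] [-0.   -0.01  0.02] 0.01220244517713079
```

apply_moves:
  targets:
    - [[0, 0, -0.03, 0, -1], [0, 0, 0, 0, -1], [0, 0, 0, 0, -1]]

```text
clock: 18.5
eef_pos: [0.5468, 0.0716, 0.179]
tool_rot: [0.314, 0.949, -0.0, 0.0]
ft_force: [-0.8, -0.9, 3.8]
grip_width: 0.0127
grasp_force: 59.6
```

apply_moves:
  targets:
    - [[0, 0, -0.03, 0, -1], [0, 0, 0, 0, -1], [0, 0, 0, 0, -1]]

```text
clock: 18.75
eef_pos: [0.5468, 0.0716, 0.179]
tool_rot: [0.314, 0.949, 0.0, 0.001]
ft_force: [-4.4, -1.8, 10.0]
grip_width: 0.0125
grasp_force: 60.6
```

apply_moves:
  targets:
    - [[0, 0, 0.02, -2, -1], [0, 0, 0, -3, -1], [0, 0, 0, -3, -1], [0, 0, 0, -3, -1], [0, 0, 0, -1, -1], [0, 0, 0, 0, -1], [0, 0, 0, 0, -1]]

```text
clock: 19.33
eef_pos: [0.5486, 0.0723, 0.1791]
tool_rot: [0.411, 0.912, 0.001, 0.002]
ft_force: [3.8, 1.8, 5.1]
grip_width: 0.0124
grasp_force: 59.9
```

```bash
python3 -c "
from h import *
st()"
```

```text
19.3333 [0.5486 0.0723 0.1791] yaw 41.46 [-0.002  0.004 -1.   ] [3.8 1.8 5.1] [ 0.29 -0.81  0.06] 0.012403286273296876
```

apply_moves:
  targets:
    - [[0, 0, 0, 0, -1], [0, 0, 0, 0, -1]]

```text
clock: 19.5
eef_pos: [0.5486, 0.0723, 0.1791]
tool_rot: [0.411, 0.912, 0.001, 0.002]
ft_force: [5.6, 1.3, 5.5]
grip_width: 0.0125
grasp_force: 59.9
```

```bash
python3 -c "
from h import *
st()"
```

```text
19.5 [0.5486 0.0723 0.1791] yaw 41.45 [-0.002  0.004 -1.   ] [5.6 1.3 5.5] [ 0.27 -0.81  0.15] 0.01248965812807843
```

apply_moves:
  targets:
    - [[0.03, 0.01, 0, -3, -1], [0, 0, 0, -3, -1], [0, 0, 0, -3, -1], [0, 0, 0, -2, -1], [0, 0, 0, 0, -1], [0, 0, 0, 0, -1], [0, 0, 0, 0, -1]]

```text
clock: 20.08
eef_pos: [0.5488, 0.0724, 0.179]
tool_rot: [0.497, 0.868, 0.001, 0.001]
ft_force: [1.7, -0.2, 6.8]
grip_width: 0.0129
grasp_force: 60.1
```

```bash
python3 - <<'E'
from h import *
st()
q,_=cap('scene')
b=cv2.resize(q[125:200,210:310],(800,600),interpolation=cv2.INTER_CUBIC)
cv2.imwrite('pics/c4.png',np.clip(b*1.3,0,255).astype(np.uint8))
for a in (-36.6,-65.6,-91.6,143.4,114.4,88.4):
    P=[.5455+.047*np.cos(np.radians(a)),.0708+.047*np.sin(np.radians(a)),.146]
    print(a,((w2px('scene',P)-[210,125])*8).round())
E
```

```text
20.0833 [0.5488 0.0724 0.179 ] yaw 30.42 [-0.001  0.002 -1.   ] [ 1.7 -0.2  6.8] [ 0.15 -0.26  0.03] 0.012867890351206269
-36.6 [432. 427.]
-65.6 [349. 422.]
-91.6 [286. 392.]
143.4 [369. 196.]
114.4 [447. 201.]
88.4 [508. 228.]
```

View pics/c4.png

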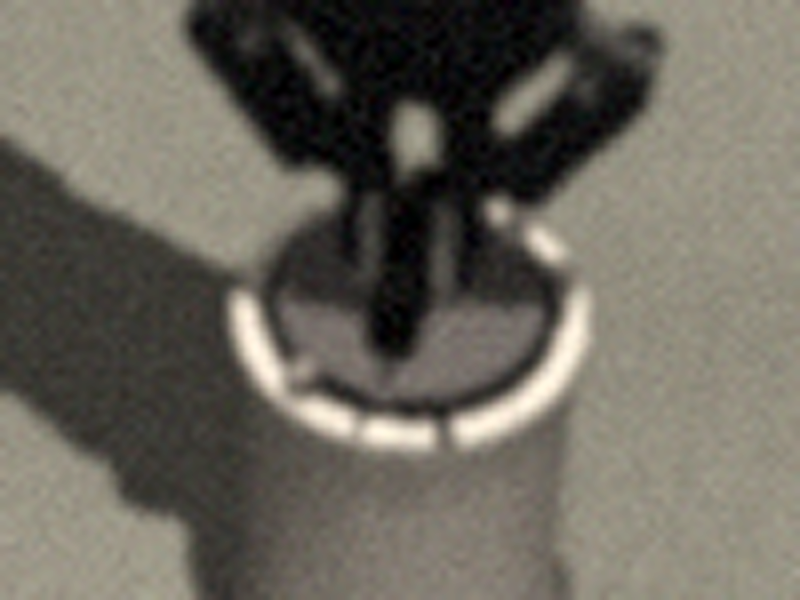

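The picture shows the lid seated in the collar. The dot is at (447,430), the half-way line at (358,425), the catch at (300,375), and the bar's nib near (388,378), between the dot and the line. Six more degrees remain.

apply_moves:
  targets:
    - [[0, 0, 0, -2, -1], [0, 0, 0, -2, -1], [0, 0, 0, -2, -1], [0, 0, 0, 0, -1], [0, 0, 0, 0, -1], [0, 0, 0, 0, -1]]

```text
clock: 20.63
eef_pos: [0.5487, 0.0723, 0.179]
tool_rot: [0.542, 0.841, 0.001, 0.001]
ft_force: [1.5, 0.9, 7.3]
grip_width: 0.0125
grasp_force: 60.1
```

```bash
python3 - <<'E'
from h import *
st()
q,_=cap('scene')
b=cv2.resize(q[125:200,210:310],(800,600),interpolation=cv2.INTER_CUBIC)
b=np.clip(b*2.0,0,255).astype(np.uint8)
f=lambda a,r,z:((w2px('scene',[.5455+r*np.cos(np.radians(a)),.0708+r*np.sin(np.radians(a)),z])-[210,125]+.5)*8).round().astype(int)
for a in (-58,-60,-62,-64,-66,-68,-70): print(a,'nib',f(a,.042,.158),'bar end',f(a,.030,.181))
print('dot/line/catch',f(-36.6,.049,.146),f(-65.6,.047,.146),f(-91.6,.046,.146))
cv2.imwrite('pics/c5.png',b)
E
```

```text
20.6333 [0.5487 0.0723 0.179 ] yaw 24.42 [-0.001  0.002 -1.   ] [1.5 0.9 7.3] [ 0.13 -0.24 -0.04] 0.01246967653801284
-58 nib [378 389] bar end [388 303]
-60 nib [373 388] bar end [384 302]
-62 nib [368 387] bar end [381 301]
-64 nib [363 386] bar end [377 301]
-66 nib [358 385] bar end [374 300]
-68 nib [353 384] bar end [370 299]
-70 nib [349 382] bar end [367 298]
dot/line/catch [437 436] [353 426] [292 395]
```

View pics/c5.png

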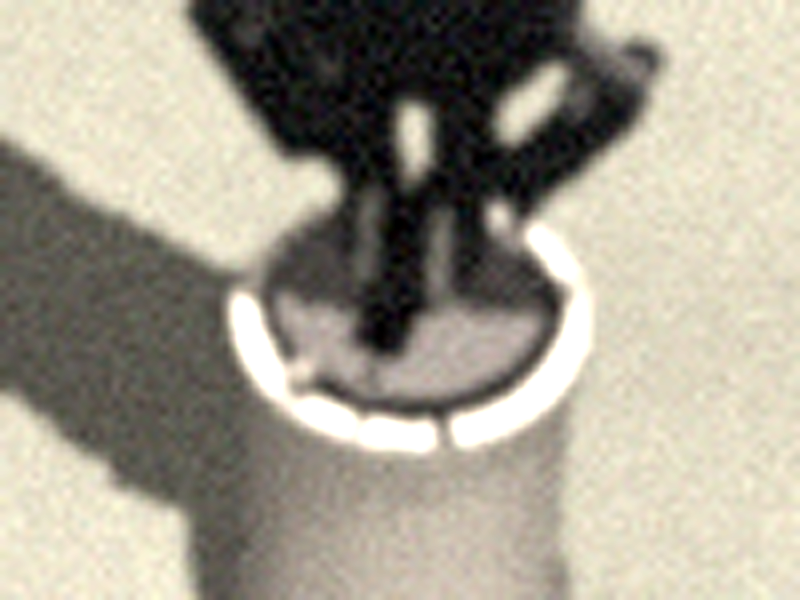

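The lid is seated and has followed the last 6° exactly: the nib moved about 15 px, as predicted, to (373,378). The bar stands at −65.6°, on the half-way line at −65.5°, well short of the catch, and the downward hold is 7 N. I'm handing in.

```bash
python3 -c "
from h import *
st(); print(order.job_done())"
```

```text
20.6833 [0.5487 0.0723 0.179 ] yaw 24.42 [-0.001  0.002 -1.   ] [1.6 1.6 7.1] [ 0.17 -0.24  0.03] 0.0124186467992665
the job is handed in; nothing more can be done
None
```

The job is handed in at 20.7 s, with no verdict returned: three pieces are in the bowl, the other two were left on the board, and the lid is seated, still gripped and held at the half-way mark, judged from the gripper's angle and the picture because the switch itself can't be read.

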